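# Set the ribbon guide to the gauge and lock its cam lever

## Robot

A 6-joint arm with a two-finger parallel gripper is mounted at the origin on the work surface. World frame = base frame: x ahead of the robot, y to its left, z up, the work surface at z = 0. Lengths are in m, angles in degrees, forces in N, time in s.
With the tool pointing down it reaches from about 0.35 to 0.875 m from the base axis. Payload 4.2 kg.
Tool frame: the origin (TCP) lies at the very end of the fingers, on their centre line; the grasp point (between the pads) lies 19 mm behind it (r.grip_point_offset is the distance from the TCP to the grasp point, in m); z points along the fingers, y is the line along which they close (so a half turn about z gives the same grasp; the last joint's range is limited). The gripper opens to 87 mm and grips with 3 to 60 N. Pads are 19 mm wide; open, the fingers measure 117 mm over their backs; the gripper's body (75 mm by 190 mm) begins 51 mm behind the grasp point.
Start: joints at [80.191, 22.042, 0.453, 0, -68.411, -14.817], TCP at [0.26, 0.568, 0.223] pointing down, gripper open.
Joint ranges: [-179.83, 179.83], [-69.29, 118.12], [-61.27, 80.66], [-181.25, 117.63], [-171.15, -9.14], [-177.46, 177.46]. Speed limits (degrees/s): [159.86, 159.86, 180, 180, 180, 180].

## Interface

Orientations are given as a 3x3 rotation matrix whose columns are the frame's x, y, z axes.
In Python, from station import r, cams gives the robot as it stands. The module is installed in compiled form; this text tells all that it offers.
- The arm moves only by the shell command python3 -m handwheel 'ROWS'. ROWS is JSON, a list that holds one entry, the list of rows, each a list of 7 numbers: the turn, a rotation vector about the tool's x, y, z in units of 6 degrees (1.0 is 6 degrees), then the shift along the tool's x, y, z in m, then the finger opening in m, from 0 to 0.087. In form: [[[ax, ay, az, x, y, z, jaw], ...]]. A call has 1 to 12 rows; each row shifts and turns the commanded pose from where the row before left it, along the tool's axes as they then stand; what a row does not reach is not made up. A row lasts 1/10 s, in which the tool goes at most 50 mm and 8.59 degrees, less where a joint would pass 70% of its speed; a pose out of reach is approached as far as the arm can. A call with a gripper value outside its range is refused whole. The fingers move at their own pace and stop on an object; the grip force is fixed at half the most. Time passes only in rows, so rows that do not move let the fingers close. It gives the time, the measured TCP pose, the force, the opening and the grip force at its end, in the units of the state.
- r.sense(): the state, without advancing time (a new reading comes with each control period).
- cams.capture(name): name is "side" or "top"; returns the picture (400x640x3 uint8, red, green, blue); there is no depth.
- cams.get_calibration(name): a dict with "camera_matrix" (3x3 intrinsics, pixels), "rvec" (rotation vector, rad) and "tvec" (3), from world to camera coordinates, as OpenCV has them. Camera axes: x right, y down, z forward; pixel columns grow to the right and rows downward; lengths in m; the calibration is good to about 2 mm. A picture is of the moment at which its call begins. get_calibration takes no time and is no camera call.
- r.finish_job(): hands the job in; it is judged then, once.
The state is a dict: "time_s": time; "joints": joint angles; "joint_velocities": joint speeds; "effort": joint torques, N m; "tcp_pos": TCP position; "ee_rot": TCP orientation; "wrist_force": force on the tool from outside, world axes, zero at the start; "moment": the same for the moment, N m; "gripper_width": opening from 0.0 (shut) to 1.0 (fully open); "gripper_force": force on a finger pad.
Only numpy, scipy, OpenCV 4.12 (cv2) and the standard library are available. Lean on these libraries where they do the work, as an engineer would, in place of code of your own. Each camera call takes 0.05 s, during which the arm holds its last target. There are 200 camera calls.

## Task

Set the sloped ribbon guide to the thicker of the two plywood gauges: take that gauge from the rack and stand it in the gap between the two cheeks, about in the middle of their width and fully down on the board, then slide the movable cheek snugly against it, and only then swing the cam lever right down to lock the slide. Leave the gauge nipped in the gap, standing square to the board, and leave the thin gauge in the rack and the other things on the table where they are.

Things in the scene. Friction and masses are not known exactly. Their poses are not given: they have to be found in the camera images.
- bed: Sloped plywood board of the ribbon guide, fixed, rising 30 degrees away from the robot, 150 mm wide. Origin: on its top surface, mid-width, at the foot of the fixed cheek's clamping face. x runs up the slope, y across to its left, z square out of the board (30 degrees from vertical, leaning back towards the robot). The board spans x -60 to +185 mm. The gap's floor is the board, z = 0.
- fixed_cheek (a point): Centre of the top of the fixed cheek, an aluminium plate: bed x -20 to 0, y -50 to +50, z 0 to 50 mm. The gap begins at its uphill face and is open at both y ends. A gauge stood in the gap leans by its own weight on this cheek, which is downhill, and stays there.
- carriage (a joint): Slide of the carriage with the movable cheek along bed x, in m. The value is the gap between the cheeks' faces: 0 shut, 0.06 widest; starts 0.026 to 0.042. Friction holds it where it is left; pushing it downhill takes about 8 to 11 N while the lever is free. With the lever down it holds against about 20 N.
- slide_cheek (a point): Centre of the top of the movable cheek, an aluminium plate: bed x = gap to gap+14, y -50 to +50, z 1 to 50 mm. Behind it, uphill, is the carriage's grey saddle, y -38 to +38: up to z 17 as far as x = gap+64, then an end block up to z 30 as far as gap+78.
- push_face (a point): Point on the uphill end face of the carriage's end block, the face to push downhill: bed x = gap+78, y -22, z 17 mm, right of the middle, where the standing lever is out of the way. The face spans y -38 to +38, z 1 to 30. The board behind it is clear.
- lever (a joint): Cam lever on the carriage, in rad. 0: square out of the board; it starts free at -0.45 to -0.1, leaning towards bed +y. 1.5: flat across the carriage towards bed -y, at its stop (locked). It stays where it is left (range -0.5 to 1.5). The cam begins to grip at about 0.8; pressing it on down takes up to about 20 N near the tip.
- lever_pivot (a point): Pivot of the cam lever, on the carriage: bed x = gap+55, y +30, z 32 mm. The lever turns about the bed's x axis here, between two dark steel ears 29 mm apart over their outsides, which reach z 40.
- lever_tip (a point): End of the lever, 80 mm from the pivot: top of its round black grip, 16 mm in diameter, 30 mm long, on a flat steel arm 12 mm (bed x) by 10 mm. At joint value q it is at bed x = gap+55, y = 30 - 80 sin q, z = 32 + 80 cos q (mm). Lying flat, the grip's upper side is at z about 46.
- gauge_mid (a point): Centre of the thicker gauge, a plain plywood plate 14 mm thick (its own x), 60 mm wide (y) and 92 mm high (z), about 60 g. It stands upright in one of the two slots of the rack, its foot 8 mm above the table and its top at 100 mm; which slot varies.
- gauge_foot (a point): Centre of the underside of the thicker gauge, 46 mm below its centre; axes as for its centre.
- thin_mid (a point): Centre of the thin gauge, 8 mm thick, otherwise of the same size and look, standing in the other slot. It stays there.
- rack: Wooden gauge rack, a block 54 mm (x) by 166 mm (y) by 40 mm high with two slots in its top at y +41 and -41, each 18 mm (x) by 65 mm (y), 32 mm deep. Origin at the centre of its underside; fixed, position and yaw vary. The gauges stand across it, their faces looking along its x.
- ribbon: Bystander: roll of blue ribbon 80 mm across, 38 mm high, standing near the left side of the guide. Origin under its centre.
- pinecone: Bystander: pine cone 46 mm across, 50 mm high, near the gauge rack. Origin under its centre.
- wirespool: Bystander: white spool of wire 52 mm across, 34 mm high. Origin under its centre.
- gluejar: Bystander: jar 56 mm across, 75 mm high. Origin under its centre.
- goldcup: Bystander: gold cup 72 mm across, 80 mm high. Origin under its centre.
- scissors: Bystander: scissors with black handles lying flat, about 190 mm long. Origin under the pivot.
- screwdriver: Bystander: screwdriver lying flat. Origin under its middle.

How it is judged:
By the outcome, as a careful person would: the job done as asked, in the order asked, and still so for the second after the job is handed in, with the robot touching nothing.
It also fails if it takes over 64 s, if anything falls off the work surface, if the arm or the gripper's body presses on something with over 40 N, if the wrist force passes 120 N, or if a joint passes its speed limit or range.

## Working session

There is one attempt and no reset: what is moved stays moved. The work goes in short steps, Python scripts to look and compute and a shell command to move; the robot and the scene stay as the last step left them, time stands still between calls to the robot, and variables do not carry over. Pictures are saved under pics/ and viewed, at most 10 in all, crops included, and the job is handed in when it is done.

```bash
mkdir -p pics; python3 - <<'E'
from station import r,cams
import cv2,numpy as np
for n in("top","side"):
    cv2.imwrite(f"pics/{n}0.png",cv2.resize(cams.capture(n)[:,:,::-1],(800,500),interpolation=cv2.INTER_CUBIC))
    c=cams.get_calibration(n);R=cv2.Rodrigues(np.array(c["rvec"]))[0]
    print(n,np.round(c["camera_matrix"],1).tolist(),np.round(-R.T@np.ravel(c["tvec"]),3),np.round(R,3).tolist())
s=r.sense();print(s["tcp_pos"],np.round(s["ee_rot"],3).tolist(),s["time_s"],s["gripper_width"],r.grip_point_offset)
E
```

```text
top [[478.7, 0.0, 310.9], [0.0, 478.7, 203.3], [0.0, 0.0, 1.0]] [ 0.303 -0.048  1.523] [[0.011, -1.0, -0.003], [-0.984, -0.01, -0.176], [0.176, 0.005, -0.984]]
side [[486.7, 0.0, 312.5], [0.0, 486.7, 194.6], [0.0, 0.0, 1.0]] [0.151 0.678 1.107] [[-0.864, -0.504, 0.007], [-0.391, 0.662, -0.639], [0.318, -0.555, -0.769]]
[0.26018271 0.56768189 0.22157983] [[0.909, -0.417, -0.001], [-0.417, -0.909, -0.002], [0.0, 0.002, -1.0]] 0.1 1.0022982074256424 0.0187
```

View pics/top0.png

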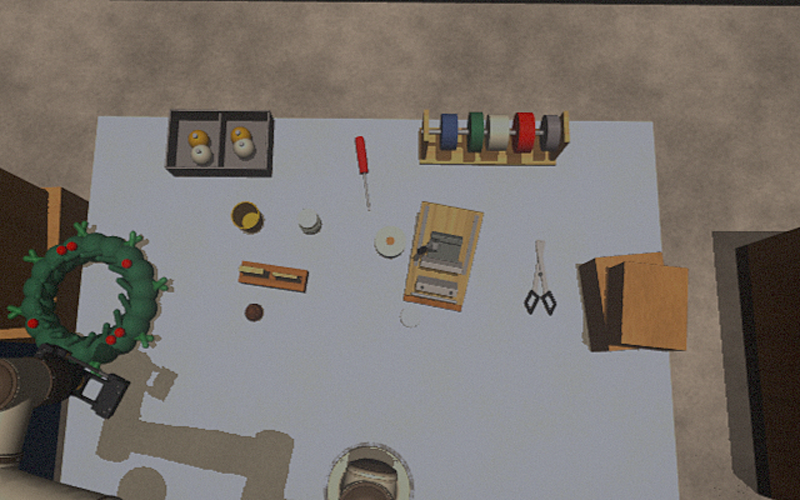

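View pics/side0.png

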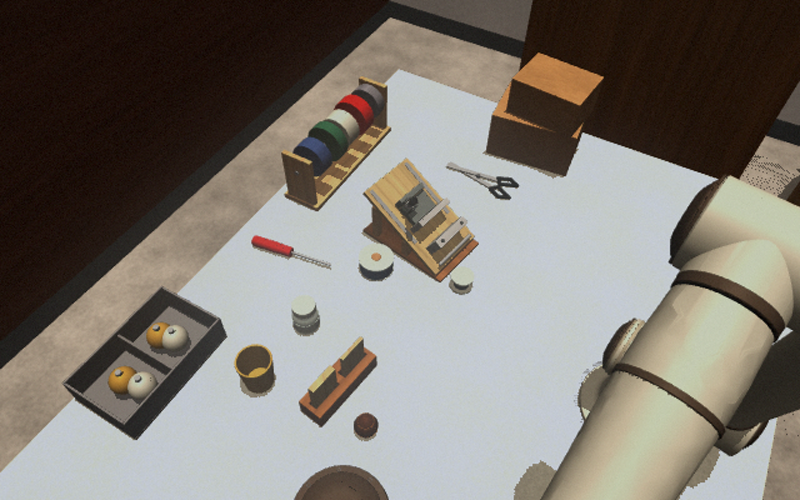

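The top view shows the rack at about (273,276), the guide at (443,257), and the robot at lower left. In the side view, the rack is at (338,385) and the guide at (420,215). I need enlarged crops of the rack and guide.

```bash
python3 - <<'E'
from station import r,cams
import cv2,numpy as np
t=cams.capture("top")[:,:,::-1];s=cams.capture("side")[:,:,::-1]
cv2.imwrite("pics/raw_t.png",t);cv2.imwrite("pics/raw_s.png",s)
def crop(im,x,y,w,h,k): return cv2.resize(im[y:y+h,x:x+w],None,fx=k,fy=k,interpolation=cv2.INTER_CUBIC)
# rack: top 185..251 x 200..240 ; side 230..310 x 262..342
cv2.imwrite("pics/rack.png",np.hstack([crop(t,185,190,66,60,6),crop(s,235,265,66,60+15,6)[:360] if 0 else crop(s,237,266,66,75,6)[:360*1]]) if 0 else np.hstack([crop(t,185,185,66,80,6),crop(s,237,265,66,80,6)]))
cv2.imwrite("pics/guide.png",np.hstack([crop(t,320,155,70,100,5),crop(s,288,122,90,100,5)]))
E
```

```text
(no output)
```

View pics/rack.png

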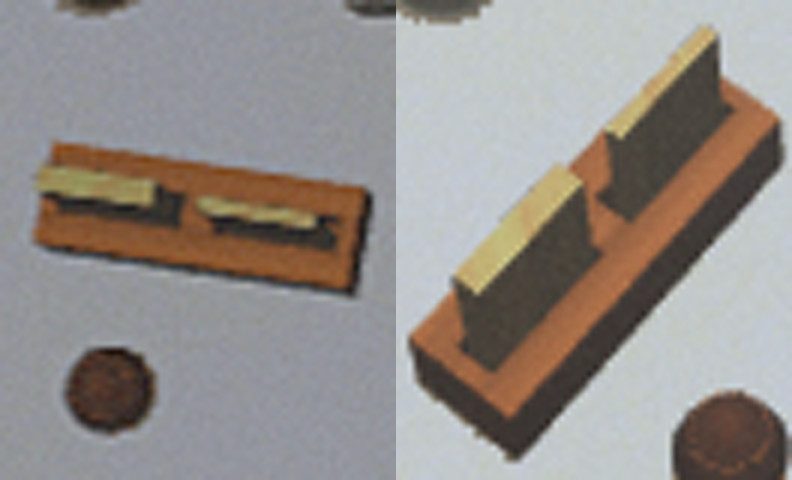

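View pics/guide.png

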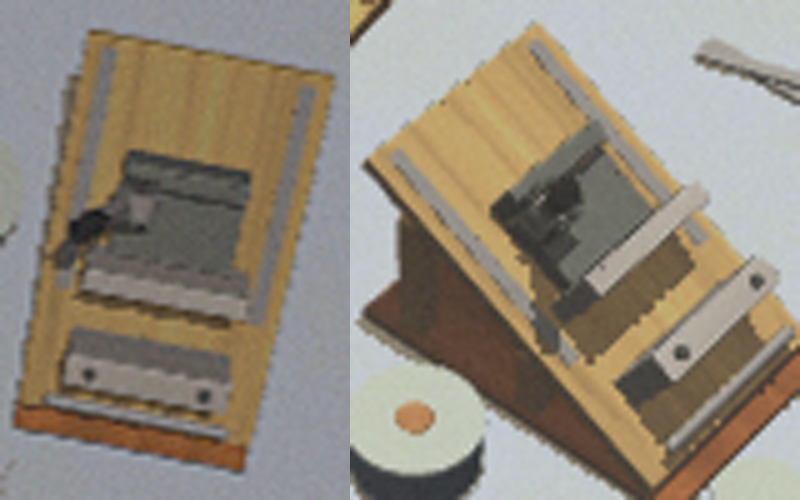

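The rack crop shows the thicker gauge in the left (+y) slot. In the top view its top edge runs (40,168)–(158,205), and in the side view (455,277)–(583,183). The guide crop shows both cheek tops, with holes at (89,373) and (203,397). The lever leans left towards about (65,255).

```bash
cat > h.py <<'E'
import numpy as np,cv2
from station import r,cams
from scipy.optimize import least_squares
from scipy.spatial.transform import Rotation as Ro
C={n:cams.get_calibration(n) for n in("top","side")}
def proj(n,P):
    c=C[n];return cv2.projectPoints(np.float64(P).reshape(-1,3),np.float64(c["rvec"]),np.float64(c["tvec"]),np.float64(c["camera_matrix"]),None)[0].reshape(-1,2)
def bedR(yaw): return Ro.from_euler("z",yaw).as_matrix()@Ro.from_euler("y",-30,degrees=True).as_matrix()
def px(L,k,ox,oy): return (np.array(L,float)+.5)/k-.5+[ox,oy]
E
cat > fit.py <<'E'
from h import *
def show(n,s): 
    print(n,np.round(s.x,4),"deg",np.round(np.degrees(s.x[-1]),2),"rms",np.sqrt(np.mean(s.fun**2)));print(np.round(s.fun.reshape(-1,2),1).tolist())
# rack: params x,y,yaw ; rx away
rt=px([(55,143),(364,188),(37,240)],6,185,185); rtP=[(.027,.083,.04),(.027,-.083,.04),(-.027,.083,.04)]
rs=px([(16,340),(116,415),(386,120)],6,237,265); rsP=[(.027,.083,.04),(-.027,.083,.04),(-.027,-.083,.04)]
def tf(p,P): return np.array(P)@Ro.from_euler("z",p[-1]).as_matrix().T+[p[0],p[1],0]
s=least_squares(lambda p:np.r_[(proj("top",tf(p,rtP))-rt).ravel(),(proj("side",tf(p,rsP))-rs).ravel()],[.4,.2,-.1]);show("rack",s)
print("slot",tf(s.x,[(0,.041,.1)]))
gt=px([(40,168),(158,180),(158,205),(38,192)],6,185,185);gP=[(.007,.03,.1),(.007,-.03,.1),(-.007,-.03,.1),(-.007,.03,.1)]
gs=px([(59,277),(166,165),(187,183),(81,292)],6,237,265)
s=least_squares(lambda p:np.r_[(proj("top",tf(p,gP))-gt).ravel(),(proj("side",tf(p,gP))-gs).ravel()],s.x);show("gauge",s)
# bed: x,y,z,gap,yaw
bt=px([(92,30),(333,73),(15,408),(243,445),(146,385),(65,358),(230,383)],5,320,155)
bP=[(.185,.075,0),(.185,-.075,0),(-.06,.075,0),(-.06,-.075,0),(-.01,0,.05),(0,.05,.05),(0,-.05,.05)]
mt=px([(80,268),(250,296),(246,320),(78,292)],5,320,155); mP=[(.014,.05,.05),(.014,-.05,.05),(0,-.05,.05),(0,.05,.05)]
bs=px([(188,22),(15,163),(370,317),(305,358),(415,258)],5,288,122); bsP=[(.185,-.075,0),(.185,.075,0),(-.01,0,.05),(0,.05,.05),(0,-.05,.05)]
ms=px([(230,278),(350,185),(360,205),(247,295)],5,288,122)
def B(p,P,g=0): return (np.array(P)+[g,0,0])@bedR(p[-1]).T+p[:3]
s=least_squares(lambda p:np.r_[(proj("top",B(p,bP))-bt).ravel(),(proj("top",B(p,mP,p[3]))-mt).ravel(),(proj("side",B(p,bsP))-bs).ravel(),(proj("side",B(p,mP,p[3]))-ms).ravel()],[.45,-.2,.1,.03,-.1]);show("bed",s)
E
python3 fit.py
```

```text
rack [ 0.5093  0.2492 -0.1366] deg -7.82 rms 0.4887524955746521
[[-0.4, 0.1], [0.2, 0.3], [-0.6, 0.8], [-0.5, -0.8], [-0.1, 0.3], [0.2, -0.7]]
slot [[0.51486083 0.2897925  0.1       ]]
gauge [ 0.515   0.2899 -0.1236] deg -7.08 rms 0.5932569313924455
[[-0.2, -0.2], [-0.2, 0.4], [-1.0, 0.8], [-0.7, 0.3], [-0.4, -0.7], [-0.7, -1.0], [0.4, -0.7], [0.5, 0.3]]
bed [ 0.507  -0.1627  0.0461  0.0425 -0.1802] deg -10.33 rms 0.6815430226063244
[[-1.3, 0.8], [0.1, 1.4], [0.0, -0.8], [1.2, 0.8], [-0.2, 0.1], [0.3, -0.6], [0.0, 0.6], [0.7, 0.1], [-0.1, 0.8], [-0.3, 0.3], [0.3, -0.3], [-0.1, 0.1], [0.1, -0.5], [-0.6, 0.6], [-1.0, 0.1], [-1.2, -0.4], [0.5, 0.4], [-1.2, -1.0], [0.0, -1.2], [0.5, 0.9]]
```

Fits agree to about 2 mm: thick gauge at (0.515, 0.290), yaw about -7.5°. Bed origin is (0.507, -0.163, 0.046), yaw -10.3°, gap about 42 mm. Next is a helper that works out rows.

```bash
cat >> h.py <<'E'
BED=np.array([.507,-.1627,.0461]);BY=np.radians(-10.3);BR=bedR(BY)
def toolR(tx,ty_hint=None): return tx
def bedtool(pitch=0,roll=0):
    """tool z=-bed z, y=-bed x, x=-bed y; pitch>0 leans body uphill (about bed y), roll>0 leans body to bed +y (about bed x)"""
    T=np.array([[0,-1,0],[-1,0,0],[0,0,-1.]])
    return BR@Ro.from_euler("xy",[-roll,pitch],degrees=True).as_matrix()@T
def downtool(deg): # tool x heading deg in world, pointing down
    a=np.radians(deg);return np.c_[[np.cos(a),np.sin(a),0],[np.sin(a),-np.cos(a),0],[0,0,-1]]
def bp(x,y,z): return BED+BR@(np.array([x,y,z])/1000)
def inbed(p): return BR.T@(np.array(p)-BED)*1000
def st():
    s=r.sense();print("t",round(s["time_s"],2),"tcp",np.round(s["tcp_pos"],4),"bed mm",np.round(inbed(s["tcp_pos"]),1),"F",np.round(s["wrist_force"],1),"Fbed",np.round(BR.T@s["wrist_force"],1),"w",round(s["gripper_width"]*87,1),"gf",round(float(np.max(s["gripper_force"])),1),"j",np.round(s["joints"],0));return s
def plan(p,R,n,s=None):
    s=s or st();R0=np.array(s["ee_rot"]);D=R0.T@R;v=Ro.from_matrix(D).as_rotvec()/n;d=R0.T@(np.array(p)-s["tcp_pos"])
    M=sum(Ro.from_rotvec(k*v).as_matrix() for k in range(n))
    print(n,"x",np.round(np.degrees(v)/6,3).tolist(),np.round(np.linalg.solve(M,d),4).tolist(),"total",np.round(np.degrees(v)*n,1),np.round(d,4))
E
python3 - <<'E'
from h import *
plan([.515,.29,.15],downtool(-97.5),12)
plan([.515,.29,.062],downtool(-97.5),1)
E
```

```text
t 0.2 tcp [0.2603 0.5679 0.2219] bed mm [-235.5  674.7  338.9] F [-0.5  0.6  1.1] Fbed [0.1 0.5 1.2] w 87.2 gf 0.0 j [ 80.  22.   0.  -0. -68. -15.]
12 x [0.001, -0.001, 1.012] [0.033, -0.0062, 0.006] total [ 0.1 -0.1 72.9] [0.3473 0.1464 0.0721]
t 0.2 tcp [0.2603 0.5679 0.2219] bed mm [-235.5  674.7  338.9] F [-0.5  0.6  1.1] Fbed [0.1 0.5 1.2] w 87.2 gf 0.0 j [ 80.  22.   0.  -0. -68. -15.]
1 x [0.01, -0.009, 12.145] [0.3473, 0.1462, 0.1601] total [ 0.1 -0.1 72.9] [0.3473 0.1462 0.1601]
```

```bash
python3 -m handwheel '[[[0,0,1.01,0.033,-0.006,0.006,0.06],[0,0,1.01,0.033,-0.006,0.006,0.06],[0,0,1.01,0.033,-0.006,0.006,0.06],[0,0,1.01,0.033,-0.006,0.006,0.06],[0,0,1.01,0.033,-0.006,0.006,0.06],[0,0,1.01,0.033,-0.006,0.006,0.06],[0,0,1.01,0.033,-0.006,0.006,0.06],[0,0,1.01,0.033,-0.006,0.006,0.06],[0,0,1.01,0.033,-0.006,0.006,0.06],[0,0,1.01,0.033,-0.006,0.006,0.06],[0,0,1.01,0.033,-0.006,0.006,0.06],[0,0,1.01,0.033,-0.006,0.006,0.06]]]'; python3 - <<'E'
from h import *
plan([.515,.29,.062],downtool(-97.5),3)
E
```

```text
time_s: 1.4
tcp_pos: [0.5143, 0.2887, 0.15]
ee_rot: [[-0.132, -0.991, -0.0], [-0.991, 0.132, -0.0], [0.0, 0.0, -1.0]]
wrist_force: [0.7, 1.1, -0.5]
gripper_width: 0.691
gripper_force: 0.0
t 1.4 tcp [0.5143 0.2887 0.15  ] bed mm [-11.8 445.5 126.8] F [ 0.7  1.1 -0.5] Fbed [ 0.2  1.2 -0.7] w 60.1 gf 0.0 j [ 45.  22. -11.   0. -57. -53.]
3 x [0.0, -0.001, -0.006] [-0.0005, -0.0002, 0.0293] total [ 0.  -0.  -0.1] [-0.0014 -0.0006  0.088 ]
```

```bash
python3 -m handwheel '[[[0,0,0,-0.001,0,0.03,0.06],[0,0,0,0,0,0.03,0.06],[0,0,0,0,0,0.028,0.06],[0,0,0,0,0,0,0.04],[0,0,0,0,0,0,0.01],[0,0,0,0,0,0,0.01],[0,0,0,0,0,0,0.0],[0,0,0,0,0,0,0.0],[0,0,0,0,0,0,0.0]]]'; python3 - <<'E'
from h import *
st();t=cams.capture("top")[:,:,::-1];s=cams.capture("side")[:,:,::-1]
f=lambda im,x,y,w,h,k:cv2.resize(im[y:y+h,x:x+w],None,fx=k,fy=k,interpolation=cv2.INTER_CUBIC)
cv2.imwrite("pics/grip.png",np.hstack([f(t,170,170,100,110,4),f(s,220,220,100,110,4)]))
E
```

```text
time_s: 2.3
tcp_pos: [0.5142, 0.2914, 0.0634]
ee_rot: [[-0.128, -0.992, 0.001], [-0.992, 0.128, 0.001], [-0.001, -0.001, -1.0]]
wrist_force: [0.3, -0.1, 0.7]
gripper_width: 0.23
gripper_force: 0.1
t 2.3 tcp [0.5142 0.2914 0.0634] bed mm [-55.5 448.1  52. ] F [ 0.3 -0.1  0.7] Fbed [ 0.7 -0.   0.4] w 20.0 gf 0.1 j [ 45.  28. -16.   0. -46. -53.]
```

View pics/grip.png

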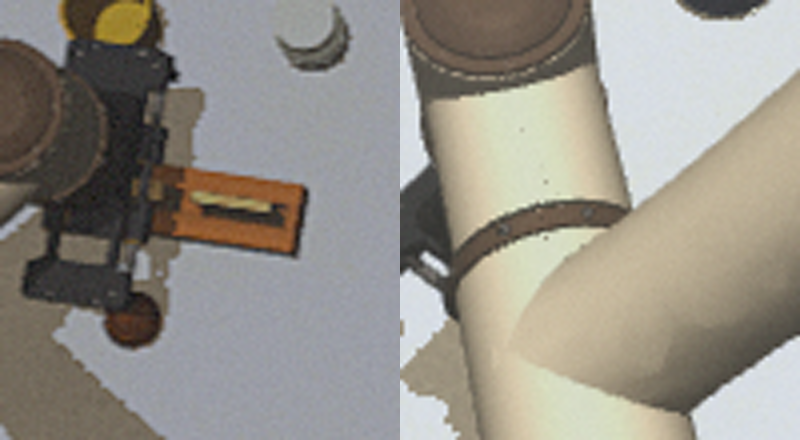

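The view shows the gripper above the left slot, with the arm blocking the side view. The fingers are still closing, so I'll finish the close and lift.

```bash
python3 -m handwheel '[[[0,0,0,0,0,0,0],[0,0,0,0,0,0,0],[0,0,0,0,0,0,0],[0,0,0,0,0,0,0],[0,0,0,0,0,-0.015,0],[0,0,0,0,0,-0.035,0],[0,0,0,0,0,-0.035,0],[0,0,0,0,0,-0.035,0]]]'; python3 - <<'E'
from h import *
s=st()
# hover: TCP 54 above foot (tool depth) ; standing pose x=10
plan(bp(12,0,54+100),bedtool(),12,s)
E
```

```text
time_s: 3.2
tcp_pos: [0.5127, 0.2906, 0.1831]
ee_rot: [[-0.128, -0.992, -0.003], [-0.992, 0.128, -0.001], [0.002, 0.003, -1.0]]
wrist_force: [0.3, 0.3, 0.0]
gripper_width: 0.16
gripper_force: 30.0
t 3.2 tcp [0.5127 0.2906 0.1831] bed mm [  3.2 447.1 156.4] F [0.3 0.3 0. ] Fbed [ 0.2  0.3 -0.1] w 13.9 gf 30.0 j [ 45.  20.  -8.  -0. -62. -53.]
12 x [0.419, 0.009, 0.04] [0.0373, 0.0003, -0.0001] total [30.2  0.7  2.9] [ 0.4469  0.0141 -0.0016]
```

```bash
python3 -m handwheel '[[[0.42,0.01,0.04,0.037,0,0,0],[0.42,0.01,0.04,0.037,0,0,0],[0.42,0.01,0.04,0.037,0,0,0],[0.42,0.01,0.04,0.037,0,0,0],[0.42,0.01,0.04,0.037,0,0,0],[0.42,0.01,0.04,0.037,0,0,0],[0.42,0.01,0.04,0.037,0,0,0],[0.42,0.01,0.04,0.037,0,0,0],[0.42,0.01,0.04,0.037,0,0,0],[0.42,0.01,0.04,0.037,0,0,0],[0.42,0.01,0.04,0.037,0,0,0],[0.42,0.01,0.04,0.037,0,0,0]]]'; python3 - <<'E'
from h import *
s=st()
plan(bp(13,0,54+62),bedtool(),3,s)
t=cams.capture("top")[:,:,::-1];s=cams.capture("side")[:,:,::-1]
f=lambda im,x,y,w,h,k:cv2.resize(im[y:y+h,x:x+w],None,fx=k,fy=k,interpolation=cv2.INTER_CUBIC)
cv2.imwrite("pics/hover.png",np.hstack([f(t,300,150,100,120,4),f(s,280,110,100,120,4)]))
E
```

```text
time_s: 4.4
tcp_pos: [0.4452, -0.1489, 0.1831]
ee_rot: [[-0.179, -0.85, 0.496], [-0.984, 0.154, -0.09], [-0.0, -0.504, -0.864]]
wrist_force: [0.4, -0.3, 0.0]
gripper_width: 0.159
gripper_force: 30.0
t 4.4 tcp [ 0.4452 -0.1489  0.1831] bed mm [ 13.7   2.5 150.3] F [ 0.4 -0.3  0. ] Fbed [ 0.4 -0.2 -0.2] w 13.8 gf 30.0 j [  1.  -4. -57.  37. -10. -46.]
3 x [-0.016, 0.002, -0.0] [0.0008, 0.0003, 0.0114] total [-0.3  0.  -0. ] [0.0025 0.0009 0.0343]
```

View pics/hover.png

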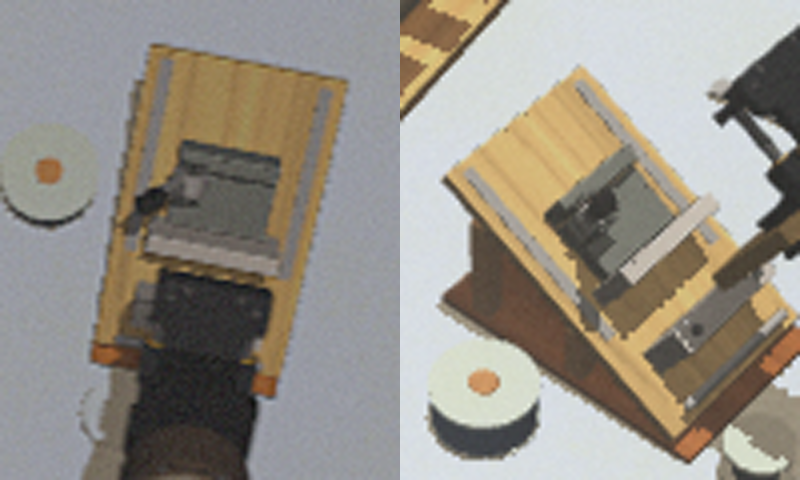

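The gauge is held above the gap, with the carriage and lever untouched. Joints 5 and 3 are near their limits, so I'll lower a little and watch the trend.

```bash
python3 -m handwheel '[[[0,0,0,0.001,0,0.01,0],[0,0,0,0.001,0,0.01,0],[0,0,0,0,0,0.01,0]]]'; python3 - <<'E'
from h import *
s=st();print(np.round(s["joints"],2))
plan(bp(13,0,54+62),bedtool(),3,s)
E
```

```text
time_s: 4.8
tcp_pos: [0.4616, -0.1542, 0.1702]
ee_rot: [[-0.173, -0.859, 0.481], [-0.985, 0.155, -0.078], [-0.008, -0.488, -0.873]]
wrist_force: [0.2, -0.1, -1.1]
gripper_width: 0.155
gripper_force: 30.0
t 4.8 tcp [ 0.4616 -0.1542  0.1702] bed mm [ 22.    0.2 130.5] F [ 0.2 -0.1 -1.1] Fbed [-0.4 -0.  -1. ] w 13.5 gf 30.0 j [  1.  -1. -54.  32.  -9. -41.]
[  0.92  -0.81 -54.14  32.04  -9.24 -41.43]
3 x [0.045, 0.031, 0.004] [0.0001, 0.003, 0.0049] total [0.8 0.6 0.1] [0.0004 0.0088 0.0147]
```

Joint 5 hit its -9.1° limit, so the exact bed-normal tool pose isn't reachable here. I'll lean the tool body about 12° uphill, set the foot at the fixed cheek, and let the gauge settle flush by its own weight. First I'll check the lever's clearance.

```bash
python3 - <<'E'
from h import *
for q in (-.45,-.35,-.25,-.15):
    P=[bp(97,30-l*np.sin(q),32+l*np.cos(q)) for l in (0,50,80)]
    print(q,np.round((proj("top",P)-[320,155]+.5)*5-.5).tolist(),np.round((proj("side",P)-[288,122]+.5)*5-.5+[350,0]).tolist())
s=st()
plan(bp(22,0,54+75),bedtool(12),3,s)
E
```

```text
-0.45 [[130.0, 202.0], [91.0, 220.0], [66.0, 231.0]] [[544.0, 215.0], [552.0, 208.0], [558.0, 203.0]]
-0.35 [[130.0, 202.0], [99.0, 222.0], [79.0, 235.0]] [[544.0, 215.0], [559.0, 202.0], [569.0, 193.0]]
-0.25 [[130.0, 202.0], [107.0, 224.0], [92.0, 239.0]] [[544.0, 215.0], [566.0, 196.0], [581.0, 183.0]]
-0.15 [[130.0, 202.0], [115.0, 227.0], [106.0, 242.0]] [[544.0, 215.0], [573.0, 190.0], [591.0, 174.0]]
t 4.8 tcp [ 0.4616 -0.1542  0.1702] bed mm [ 22.    0.2 130.5] F [ 0.2 -0.1 -1.1] Fbed [-0.4 -0.  -1. ] w 13.5 gf 30.0 j [  1.  -1. -54.  32.  -9. -41.]
3 x [-0.621, 0.031, 0.008] [0.0001, -0.0, 0.0005] total [-11.2   0.6   0.1] [ 0.0002 -0.      0.0015]
```

The lever leans at about -0.4 rad, so its grip is clear of the body. I'll turn to a 12° lean, then descend.

```bash
python3 -m handwheel '[[[-0.62,0.03,0,0,0,0,0],[-0.62,0.03,0,0,0,0,0],[-0.62,0.03,0,0,0,0,0],[0,0,0,0,0,0,0]]]'; python3 - <<'E'
from h import *
s=st();plan(bp(21,0,62),bedtool(12),4,s)
E
```

```text
time_s: 5.2
tcp_pos: [0.4651, -0.155, 0.172]
ee_rot: [[-0.177, -0.932, 0.316], [-0.984, 0.167, -0.059], [0.002, -0.322, -0.947]]
wrist_force: [0.5, 0.5, 0.3]
gripper_width: 0.156
gripper_force: 30.0
t 5.2 tcp [ 0.4651 -0.155   0.172 ] bed mm [2.600e+01 1.000e-01 1.303e+02] F [0.5 0.5 0.3] Fbed [0.5 0.5 0. ] w 13.6 gf 30.0 j [  3.   3. -39.   9. -30. -20.]
4 x [-0.032, -0.004, 0.005] [0.0, -0.0022, 0.017] total [-0.8 -0.1  0.1] [ 0.     -0.0084  0.068 ]
```

```bash
python3 -m handwheel '[[[0,0,0,0,-0.002,0.017,0],[0,0,0,0,-0.002,0.017,0],[0,0,0,0,-0.002,0.017,0],[0,0,0,0,-0.002,0.014,0],[0,0,0,0,0,0,0]]]'; python3 - <<'E'
from h import *
s=st();plan(bp(15,0,60),bedtool(5),3,s);plan(bp(20,0,60),bedtool(12),3,s)
E
```

```text
time_s: 5.7
tcp_pos: [0.4924, -0.1609, 0.112]
ee_rot: [[-0.177, -0.931, 0.32], [-0.984, 0.167, -0.06], [0.002, -0.325, -0.946]]
wrist_force: [4.6, -0.5, 0.5]
gripper_width: 0.156
gripper_force: 30.0
t 5.7 tcp [ 0.4924 -0.1609  0.112 ] bed mm [20.2 -0.8 64.4] F [ 4.6 -0.5  0.5] Fbed [ 4.2  0.4 -1.9] w 13.5 gf 30.0 j [  2.  11. -42.  12. -19. -23.]
3 x [0.335, -0.004, 0.009] [-0.0003, 0.0015, 0.0017] total [ 6.  -0.1  0.2] [-0.0008  0.0043  0.0053]
3 x [-0.054, -0.005, 0.008] [-0.0003, -0.0002, 0.0015] total [-1.  -0.1  0.1] [-0.0008 -0.0006  0.0044]
```

The foot is touching the fixed cheek (about 4 N). I'll back off 2 mm uphill and go down until it lands.

```bash
python3 -m handwheel '[[[0,0,0,-0.001,-0.0025,0,0],[0,0,0,0,0,0.003,0],[0,0,0,0,0,0.002,0],[0,0,0,0,0,0,0]]]'; python3 -c "
from h import *
s=st()"
```

```text
time_s: 6.1
tcp_pos: [0.4943, -0.1615, 0.1086]
ee_rot: [[-0.179, -0.931, 0.317], [-0.984, 0.169, -0.06], [0.003, -0.323, -0.946]]
wrist_force: [5.1, 0.4, 0.4]
gripper_width: 0.154
gripper_force: 30.0
t 6.1 tcp [ 0.4943 -0.1615  0.1086] bed mm [20.3 -1.1 60.5] F [5.1 0.4 0.4] Fbed [ 4.5  1.3 -2.1] w 13.4 gf 30.0 j [  2.  11. -42.  13. -19. -23.]
```

```bash
python3 - <<'E'
from h import *
t=cams.capture("top")[:,:,::-1];s=cams.capture("side")[:,:,::-1]
f=lambda im,x,y,w,h,k:cv2.resize(im[y:y+h,x:x+w],None,fx=k,fy=k,interpolation=cv2.INTER_CUBIC)
cv2.imwrite("pics/low.png",np.hstack([f(t,320,160,65,90,6),f(s,300,120,68,90,6)]))
E
```

```text
(no output)
```

View pics/low.png

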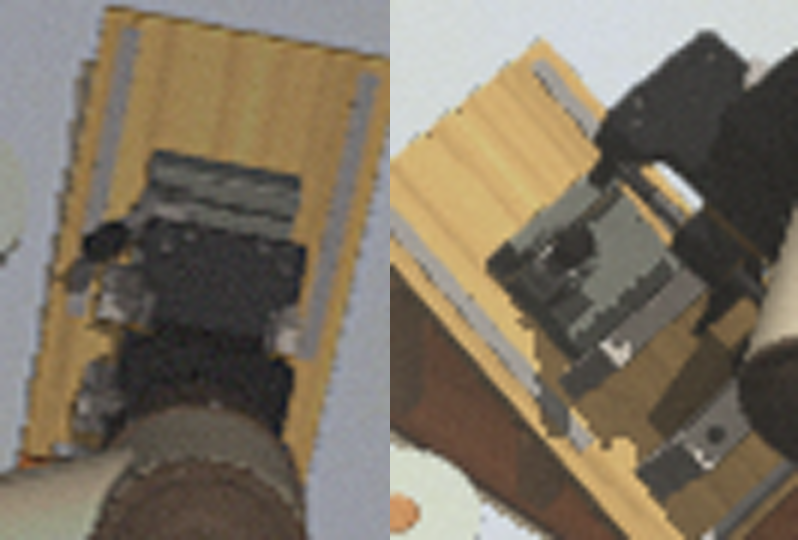

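The side view shows the gauge in the gap at about (700,385), leaning uphill, with its foot near the fixed cheek and the movable cheek and lever clear. I'll shift uphill more and continue down.

```bash
python3 -m handwheel '[[[0,0,0,-0.001,-0.003,0,0],[0,0,0,0,-0.001,0,0],[0,0,0,0,0,0,0]]]'; python3 -c "
from h import *
s=st()"; python3 -m handwheel '[[[0,0,0,0,-0.0005,0.002,0],[0,0,0,0,-0.0005,0.002,0],[0,0,0,0,0,0,0]]]'; python3 -c "
from h import *
s=st()"
```

```text
time_s: 6.5
tcp_pos: [0.4953, -0.1619, 0.1082]
ee_rot: [[-0.181, -0.933, 0.31], [-0.983, 0.171, -0.061], [0.004, -0.316, -0.949]]
wrist_force: [1.0, 0.2, 1.6]
gripper_width: 0.163
gripper_force: 30.0
t 6.5 tcp [ 0.4953 -0.1619  0.1082] bed mm [21.  -1.3 59.6] F [1.  0.2 1.6] Fbed [1.7 0.3 0.9] w 14.1 gf 30.0 j [  2.  12. -41.  12. -20. -23.]
time_s: 6.8
tcp_pos: [0.4968, -0.1626, 0.1061]
ee_rot: [[-0.181, -0.933, 0.31], [-0.983, 0.17, -0.062], [0.005, -0.316, -0.949]]
wrist_force: [-9.2, 3.2, 16.0]
gripper_width: 0.156
gripper_force: 30.1
t 6.8 tcp [ 0.4968 -0.1626  0.1061] bed mm [21.3 -1.7 57. ] F [-9.2  3.2 16. ] Fbed [-0.3  1.5 18.7] w 13.6 gf 30.1 j [  2.  12. -41.  13. -19. -23.]
```

Landed on the board (19 N). Now I'll release gently and retract along the tool axis.

```bash
python3 -m handwheel '[[[0,0,0,0,0,-0.0015,0.0],[0,0,0,0,0,0,0.018],[0,0,0,0,0,0,0.022],[0,0,0,0,0,0,0.026],[0,0,0,0,0,0,0.026],[0,0,0,0,0,-0.005,0.03],[0,0,0,0,0,-0.008,0.04],[0,0,0,0,0,-0.01,0.05],[0,0,0,0,0,-0.015,0.06],[0,0,0,0,0,-0.02,0.06],[0,0,0,0,0,-0.02,0.06],[0,0,0,0,0,-0.02,0.06]]]'; python3 - <<'E'
from h import *
s=st()
# hover behind carriage (gap~42): TCP x=gap+78+30
plan(bp(155,-22,120),bedtool(15),6,s)
E
```

```text
time_s: 8.0
tcp_pos: [0.4674, -0.1558, 0.2018]
ee_rot: [[-0.18, -0.932, 0.315], [-0.984, 0.17, -0.061], [0.003, -0.321, -0.947]]
wrist_force: [-0.2, -0.4, -0.5]
gripper_width: 0.679
gripper_force: 0.0
t 8.0 tcp [ 0.4674 -0.1558  0.2018] bed mm [ 43.   -0.3 154.9] F [-0.2 -0.4 -0.5] Fbed [-0.4 -0.4 -0.4] w 59.1 gf 0.0 j [  3.   1. -35.   8. -36. -19.]
6 x [-0.103, -0.005, -0.001] [0.0036, -0.0195, 0.0015] total [-3.7 -0.2 -0. ] [ 0.0216 -0.1167  0.0124]
```

```bash
python3 -m handwheel '[[[-0.1,0,0,0.0035,-0.0195,0.0015,0.04],[-0.1,0,0,0.0035,-0.0195,0.0015,0.02],[-0.1,0,0,0.0035,-0.0195,0.0015,0],[-0.1,0,0,0.0035,-0.0195,0.0015,0],[-0.1,0,0,0.0035,-0.0195,0.0015,0],[-0.1,0,0,0.0035,-0.0195,0.0015,0],[0,0,0,0,0,0,0],[0,0,0,0,0,0,0],[0,0,0,0,0,0,0]]]'; python3 - <<'E'
from h import *
s=st()
plan(bp(155,-22,14),bedtool(15),6,s)
t=cams.capture("top")[:,:,::-1];s=cams.capture("side")[:,:,::-1]
f=lambda im,x,y,w,h,k:cv2.resize(im[y:y+h,x:x+w],None,fx=k,fy=k,interpolation=cv2.INTER_CUBIC)
cv2.imwrite("pics/placed.png",np.hstack([f(t,320,160,65,90,6),f(s,300,120,68,90,6)]))
E
```

```text
time_s: 8.9
tcp_pos: [0.5754, -0.1969, 0.2259]
ee_rot: [[-0.18, -0.95, 0.254], [-0.984, 0.173, -0.05], [0.003, -0.259, -0.966]]
wrist_force: [-0.5, -1.2, -0.5]
gripper_width: 0.023
gripper_force: 0.0
t 8.9 tcp [ 0.5754 -0.1969  0.2259] bed mm [153.5 -21.4 119. ] F [-0.5 -1.2 -0.5] Fbed [-0.5 -1.3 -0.3] w 2.0 gf 0.0 j [ -3.  13. -15.   3. -47. -10.]
6 x [0.0, -0.006, -0.001] [0.0001, -0.0048, 0.0168] total [ 0.  -0.2 -0. ] [ 0.0002 -0.0287  0.101 ]
```

View pics/placed.png

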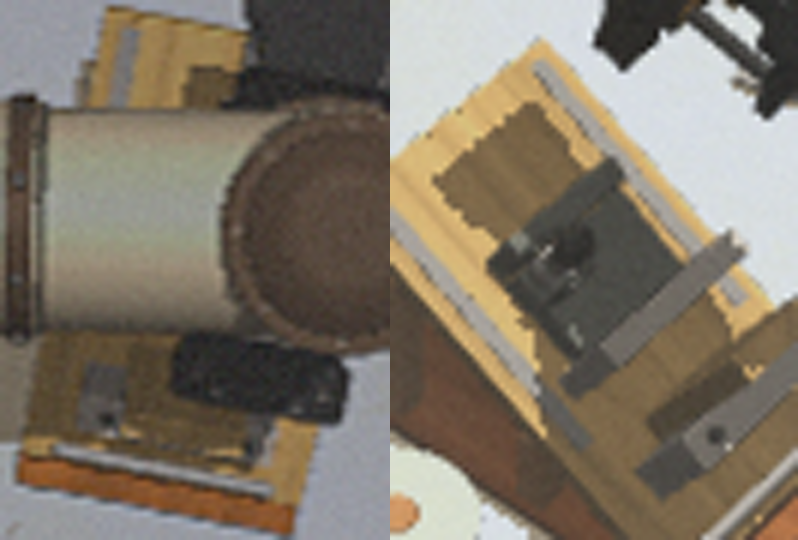

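The side view shows the gauge standing in the gap against the fixed cheek, at about (650–790, 310–430). I'll go down behind the carriage and push.

```bash
python3 -m handwheel '[[[0,0,0,0,-0.005,0.017,0],[0,0,0,0,-0.005,0.017,0],[0,0,0,0,-0.005,0.017,0],[0,0,0,0,-0.005,0.017,0],[0,0,0,0,-0.005,0.017,0],[0,0,0,0,-0.004,0.015,0],[0,0,0,0,0,0,0]]]'; python3 - <<'E'
from h import *
s=st()
plan(bp(130,-22,13),bedtool(15),5,s)
E
```

```text
time_s: 9.7
tcp_pos: [0.629, -0.2073, 0.1332]
ee_rot: [[-0.181, -0.951, 0.249], [-0.983, 0.174, -0.05], [0.004, -0.254, -0.967]]
wrist_force: [-0.9, -0.1, -0.0]
gripper_width: 0.006
gripper_force: 0.0
t 9.7 tcp [ 0.629  -0.2073  0.1332] bed mm [154.4 -22.1  11.5] F [-0.9 -0.1 -0. ] Fbed [-0.8 -0.3  0.4] w 0.5 gf 0.0 j [ -3.  23. -14.   3. -38.  -9.]
5 x [0.009, -0.008, -0.002] [-0.0, 0.0048, 0.001] total [ 0.3 -0.2 -0.1] [-0.0001  0.024   0.005 ]
```

```bash
python3 -m handwheel '[[[0,0,0,0,0.005,0.001,0],[0,0,0,0,0.005,0.001,0],[0,0,0,0,0.005,0.001,0],[0,0,0,0,0.005,0.001,0],[0,0,0,0,0.004,0.001,0],[0,0,0,0,0.004,0.001,0],[0,0,0,0,0.004,0.001,0],[0,0,0,0,0,0,0]]]'; python3 -c "
from h import *
s=st()"
```

```text
time_s: 10.5
tcp_pos: [0.6055, -0.2028, 0.1251]
ee_rot: [[-0.179, -0.947, 0.266], [-0.984, 0.171, -0.052], [0.004, -0.271, -0.963]]
wrist_force: [6.1, -2.7, 1.7]
gripper_width: 0.001
gripper_force: 3.4
t 10.5 tcp [ 0.6055 -0.2028  0.1251] bed mm [129.7 -21.9  16.4] F [ 6.1 -2.7  1.7] Fbed [ 6.5 -1.5 -1.8] w 0.1 gf 3.4 j [ -3.  21. -19.   4. -34. -10.]
```

```bash
python3 -m handwheel '[[[0,0,0,0,0.004,0.002,0],[0,0,0,0,0.004,0.002,0],[0,0,0,0,0.004,0.002,0],[0,0,0,0,0.003,0.001,0],[0,0,0,0,0,0,0]]]'; python3 -c "
from h import *
s=st()"
```

```text
time_s: 11.0
tcp_pos: [0.5938, -0.2004, 0.1159]
ee_rot: [[-0.178, -0.947, 0.268], [-0.984, 0.17, -0.052], [0.004, -0.273, -0.962]]
wrist_force: [3.1, -1.1, 7.4]
gripper_width: 0.004
gripper_force: 3.6
t 11.0 tcp [ 0.5938 -0.2004  0.1159] bed mm [114.7 -21.5  14.4] F [ 3.1 -1.1  7.4] Fbed [ 6.5 -0.5  4.8] w 0.4 gf 3.6 j [ -3.  21. -22.   4. -32. -11.]
```

```bash
python3 -m handwheel '[[[0,0,0,0,0.003,0.0008,0],[0,0,0,0,0.003,0.0008,0],[0,0,0,0,0,0,0]]]'; python3 -c "
from h import *
s=st()";python3 -m handwheel '[[[0,0,0,0,0.002,0.0005,0],[0,0,0,0,0.001,0.0003,0],[0,0,0,0,0,0,0]]]'; python3 -c "
from h import *
s=st()"
```

```text
time_s: 11.3
tcp_pos: [0.5886, -0.1994, 0.1128]
ee_rot: [[-0.178, -0.947, 0.268], [-0.984, 0.17, -0.052], [0.004, -0.273, -0.962]]
wrist_force: [3.7, -1.0, 8.0]
gripper_width: 0.007
gripper_force: 3.7
t 11.3 tcp [ 0.5886 -0.1994  0.1128] bed mm [108.6 -21.5  14.4] F [ 3.7 -1.   8. ] Fbed [ 7.3 -0.3  5. ] w 0.6 gf 3.7 j [ -3.  21. -23.   4. -31. -11.]
time_s: 11.6
tcp_pos: [0.5862, -0.199, 0.1114]
ee_rot: [[-0.178, -0.947, 0.268], [-0.984, 0.17, -0.052], [0.004, -0.273, -0.962]]
wrist_force: [3.8, -1.1, 9.3]
gripper_width: 0.007
gripper_force: 3.9
t 11.6 tcp [ 0.5862 -0.199   0.1114] bed mm [105.8 -21.5  14.3] F [ 3.8 -1.1  9.3] Fbed [ 8.1 -0.4  6.1] w 0.6 gf 3.9 j [ -3.  21. -23.   4. -31. -11.]
```

```bash
for i in 1; do python3 -m handwheel '[[[0,0,0,0,0.002,0.0005,0],[0,0,0,0,0.001,0.0003,0],[0,0,0,0,0,0,0]]]'; done >/dev/null; python3 -c "
from h import *
s=st()";python3 -m handwheel '[[[0,0,0,0,0.002,0.0005,0],[0,0,0,0,0.001,0.0003,0],[0,0,0,0,0,0,0]]]'>/dev/null; python3 -c "
from h import *
s=st()"
```

```text
t 11.9 tcp [ 0.5844 -0.1986  0.1103] bed mm [103.6 -21.5  14.3] F [ 4.7 -1.8  7.6] Fbed [ 8.1 -0.9  4.1] w 0.2 gf 4.3 j [ -3.  21. -24.   5. -30. -11.]
t 12.2 tcp [ 0.5843 -0.1985  0.1104] bed mm [103.5 -21.4  14.4] F [ 7.4 -4.2  9.4] Fbed [11.7 -2.8  4.1] w 0.6 gf 5.9 j [ -3.  20. -24.   5. -30. -11.]
```

The carriage has stopped with the force rising, so it has met the gauge. I'll press a little more to snug it.

```bash
python3 -m handwheel '[[[0,0,0,0,0.003,0.0008,0],[0,0,0,0,0.003,0.0008,0],[0,0,0,0,0,0,0]]]' >/dev/null; python3 -c "
from h import *
s=st()";python3 -m handwheel '[[[0,0,0,0,0.003,0.0008,0],[0,0,0,0,0.002,0.0005,0],[0,0,0,0,0,0,0]]]'>/dev/null; python3 -c "
from h import *
s=st()"
```

```text
t 12.5 tcp [ 0.5842 -0.1984  0.1105] bed mm [103.4 -21.3  14.6] F [14.5 -7.8  9.9] Fbed [18.5 -5.1  0.7] w 0.3 gf 9.1 j [ -3.  20. -25.   5. -28. -12.]
t 12.8 tcp [ 0.584  -0.1983  0.1105] bed mm [103.3 -21.3  14.7] F [ 19.  -12.1  10.2] Fbed [23.2 -8.5 -1.6] w 0.1 gf 11.7 j [ -3.  20. -25.   5. -28. -12.]
```

Snug at 23 N with no further motion. I'll back off, rise, and move around to the +y side of the lever.

```bash
python3 -m handwheel '[[[0,0,0,0,-0.008,-0.002,0],[0,0,0,0,-0.01,-0.003,0],[0,0,0,0,-0.008,-0.01,0],[0,0,0,0,0,-0.025,0],[0,0,0,0,0,-0.03,0],[0,0,0,0,0,-0.03,0],[0,0,0,0,0,-0.03,0],[0,0,0,0,0,-0.02,0]]]'; python3 - <<'E'
from h import *
s=st()
plan(bp(69,90,150),bedtool(8,40),8,s)
t=cams.capture("top")[:,:,::-1];s=cams.capture("side")[:,:,::-1]
f=lambda im,x,y,w,h,k:cv2.resize(im[y:y+h,x:x+w],None,fx=k,fy=k,interpolation=cv2.INTER_CUBIC)
cv2.imwrite("pics/snug.png",np.hstack([f(t,320,160,65,90,6),f(s,300,120,68,90,6)]))
E
```

```text
time_s: 13.6
tcp_pos: [0.5508, -0.1925, 0.2506]
ee_rot: [[-0.18, -0.95, 0.254], [-0.984, 0.173, -0.05], [0.003, -0.258, -0.966]]
wrist_force: [0.2, 0.9, 0.8]
gripper_width: 0.009
gripper_force: 0.0
t 13.6 tcp [ 0.5508 -0.1925  0.2506] bed mm [144.2 -21.4 152.9] F [0.2 0.9 0.8] Fbed [0.4 0.9 0.7] w 0.8 gf 0.0 j [ -2.  10. -16.   3. -50. -10.]
8 x [0.141, 0.828, 0.05] [-0.0142, 0.0093, -0.002] total [ 6.7 39.7  2.4] [-0.1115  0.072   0.0218]
```

View pics/snug.png

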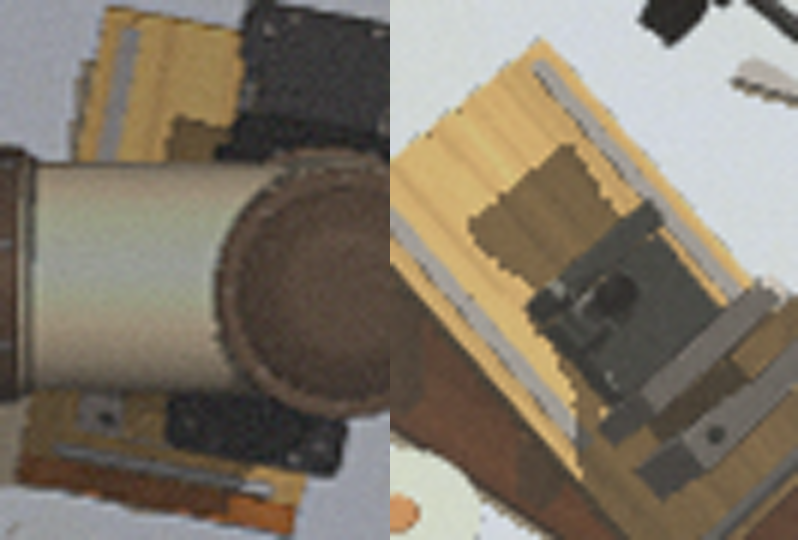

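```bash
python3 - <<'E'
from h import *
def q(P): return np.round((proj("side",[bp(*p) for p in P])-[300,120]+.5)*6-.5+[390,0]).tolist()
print("gauge top",q([(0,30,92),(14,30,92),(14,-30,92),(0,-30,92)]),"foot",q([(0,30,0),(14,30,0)]))
print("mov top",q([(14,50,50),(28,50,50)]),"fix",q([(-20,50,50),(0,50,50),(0,-50,50)]), "at z50 gauge",q([(0,30,50),(14,30,50)]))
E
```

```text
gauge top [[748.0, 387.0], [728.0, 363.0], [808.0, 289.0], [828.0, 312.0]] foot [[657.0, 450.0], [638.0, 427.0]]
mov top [[658.0, 419.0], [638.0, 395.0]] fix [[707.0, 475.0], [678.0, 442.0], [809.0, 319.0]] at z50 gauge [[705.0, 417.0], [685.0, 394.0]]
```

The view matches the model: the gauge stands square between the cheeks (top corner seen near (730,360), predicted (728,363)) and the movable cheek sits at a gap of about 14 mm. On to the lever.

```bash
python3 -m handwheel '[[[0.14,0.83,0.05,-0.014,0.009,-0.002,0],[0.14,0.83,0.05,-0.014,0.009,-0.002,0],[0.14,0.83,0.05,-0.014,0.009,-0.002,0],[0.14,0.83,0.05,-0.014,0.009,-0.002,0],[0.14,0.83,0.05,-0.014,0.009,-0.002,0],[0.14,0.83,0.05,-0.014,0.009,-0.002,0],[0.14,0.83,0.05,-0.014,0.009,-0.002,0],[0.14,0.83,0.05,-0.014,0.009,-0.002,0],[0,0,0,0,0,0,0]]]'; python3 - <<'E'
from h import *
s=st()
plan(bp(69,90,85),bedtool(8,40),3,s)
R=bedtool(8,40).T@BR
print("tool shift per bed mm: x",np.round(R[:,0],2),"y",np.round(R[:,1],2),"z",np.round(R[:,2],2))
E
```

```text
time_s: 14.6
tcp_pos: [0.5103, -0.0723, 0.2062]
ee_rot: [[-0.366, -0.916, 0.163], [-0.708, 0.16, -0.688], [0.604, -0.368, -0.707]]
wrist_force: [0.1, -0.3, -0.2]
gripper_width: 0.005
gripper_force: 0.0
t 14.6 tcp [ 0.5103 -0.0723  0.2062] bed mm [ 68.8  89.5 145.1] F [ 0.1 -0.3 -0.2] Fbed [-0.  -0.3 -0.3] w 0.4 gf 0.0 j [ 29.  14. -43.  52. -61. -84.]
3 x [0.005, -0.022, 0.031] [-0.0129, -0.0029, 0.015] total [ 0.1 -0.4  0.6] [-0.0388 -0.009   0.045 ]
tool shift per bed mm: x [ 0.09 -0.99 -0.11] y [-0.77  0.   -0.64] z [ 0.64  0.14 -0.76]
```

```bash
python3 -m handwheel '[[[0,0,0,-0.013,-0.003,0.015,0],[0,0,0,-0.013,-0.003,0.015,0],[0,0,0,-0.013,-0.003,0.015,0],[0,0,0,0.007,0,0.006,0],[0,0,0,0.007,0,0.006,0],[0,0,0,0.007,0,0.006,0],[0,0,0,0.007,0,0.006,0],[0,0,0,0.007,0,0.006,0],[0,0,0,0,0,0,0]]]'; python3 - <<'E'
from h import *
s=st()
plan(bp(69,20,92),bedtool(8,40),3,s)
E
```

```text
time_s: 15.5
tcp_pos: [0.5329, -0.1251, 0.1584]
ee_rot: [[-0.376, -0.912, 0.166], [-0.709, 0.167, -0.686], [0.597, -0.375, -0.709]]
wrist_force: [0.2, 0.4, -0.3]
gripper_width: 0.007
gripper_force: 0.0
t 15.5 tcp [ 0.5329 -0.1251  0.1584] bed mm [72.4 41.7 87.9] F [ 0.2  0.4 -0.3] Fbed [-0.   0.4 -0.3] w 0.6 gf 0.0 j [ 18.  18. -47.  63. -52. -90.]
3 x [0.001, -0.009, -0.005] [0.0063, 0.0013, 0.0037] total [ 0.  -0.2 -0.1] [0.0189 0.0039 0.0112]
```

```bash
python3 -m handwheel '[[[0,0,0,0.006,0.001,0.004,0],[0,0,0,0.006,0.001,0.004,0],[0,0,0,0.006,0.001,0.004,0],[0,0,0,0.005,0,0.006,0],[0,0,0,0.005,0,0.006,0],[0,0,0,0.005,0,0.006,0],[0,0,0,0,0,0,0]]]'; python3 - <<'E'
from h import *
s=st()
plan(bp(69,-11,83),bedtool(8,40),3,s)
t=cams.capture("top")[:,:,::-1];s=cams.capture("side")[:,:,::-1]
f=lambda im,x,y,w,h,k:cv2.resize(im[y:y+h,x:x+w],None,fx=k,fy=k,interpolation=cv2.INTER_CUBIC)
cv2.imwrite("pics/lever.png",np.hstack([f(t,320,160,65,90,6),f(s,300,110,68,90,6)]))
E
```

```text
time_s: 16.2
tcp_pos: [0.5226, -0.1686, 0.1548]
ee_rot: [[-0.375, -0.912, 0.165], [-0.708, 0.167, -0.686], [0.599, -0.374, -0.709]]
wrist_force: [-0.5, -0.7, 0.3]
gripper_width: 0.007
gripper_force: 0.0
t 16.2 tcp [ 0.5226 -0.1686  0.1548] bed mm [68.6 -3.  85.9] F [-0.5 -0.7  0.3] Fbed [-0.2 -0.8  0.4] w 0.6 gf 0.0 j [ 12.  17. -50.  70. -49. -90.]
3 x [0.005, -0.012, -0.002] [0.0014, -0.0003, 0.0024] total [ 0.1 -0.2 -0. ] [ 0.0043 -0.0008  0.0073]
```

View pics/lever.png

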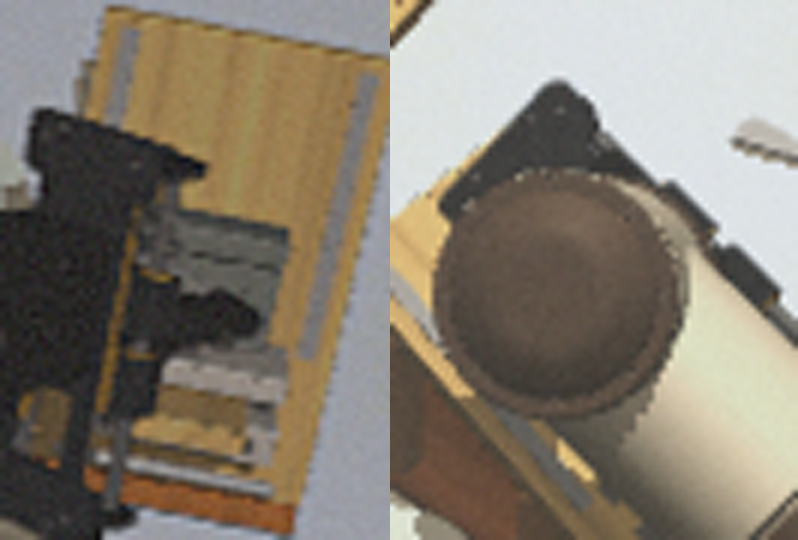

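The top view shows the finger pushing the black grip, now at about (235,310), over towards -y. I'll continue down the arc.

```bash
python3 - <<'E'
from h import *
s=st()
plan(bp(69,-28,64),bedtool(10,20),5,s)
E
```

```text
t 16.3 tcp [ 0.5232 -0.1678  0.155 ] bed mm [69.  -2.2 85.9] F [-0.2  0.   0.6] Fbed [ 0.1 -0.   0.6] w 0.7 gf 0.0 j [ 12.  17. -50.  70. -49. -90.]
5 x [-0.057, -0.673, -0.034] [0.0021, -0.0007, 0.0064] total [ -1.7 -20.2  -1. ] [ 0.0058 -0.0031  0.0332]
```

```bash
python3 -m handwheel '[[[-0.06,-0.67,-0.03,0.002,-0.001,0.0064,0],[-0.06,-0.67,-0.03,0.002,-0.001,0.0064,0],[-0.06,-0.67,-0.03,0.002,-0.001,0.0064,0],[-0.06,-0.67,-0.03,0.002,-0.001,0.0064,0],[-0.06,-0.67,-0.03,0.002,-0.001,0.0064,0],[0,0,0,0,0,0,0]]]'; python3 - <<'E'
from h import *
s=st()
plan(bp(69,-34,44),bedtool(12,8),4,s)
E
```

```text
time_s: 16.9
tcp_pos: [0.531, -0.1955, 0.1372]
ee_rot: [[-0.288, -0.923, 0.254], [-0.902, 0.173, -0.395], [0.321, -0.343, -0.883]]
wrist_force: [0.6, 1.1, 0.4]
gripper_width: 0.003
gripper_force: 0.0
t 16.9 tcp [ 0.531  -0.1955  0.1372] bed mm [ 71.1 -27.9  64.1] F [0.6 1.1 0.4] Fbed [0.5 1.1 0.1] w 0.2 gf 0.0 j [ -1.  13. -49.  64. -26. -72.]
4 x [-0.081, -0.502, -0.032] [0.0001, -0.0004, 0.0053] total [ -1.9 -12.   -0.8] [-0.0012 -0.0014  0.021 ]
```

```bash
python3 -m handwheel '[[[-0.08,-0.5,-0.03,0,0,0.0055,0],[-0.08,-0.5,-0.03,0,0,0.0055,0],[-0.08,-0.5,-0.03,0,0,0.0055,0],[-0.08,-0.5,-0.03,0,0,0.0055,0],[0,0,0,0,0,0,0]]]'; python3 - <<'E'
from h import *
s=st()
plan(bp(69,-36,40),bedtool(12,8),4,s)
E
```

```text
time_s: 17.4
tcp_pos: [0.5384, -0.201, 0.1215]
ee_rot: [[-0.219, -0.934, 0.28], [-0.966, 0.169, -0.194], [0.134, -0.313, -0.94]]
wrist_force: [-17.8, 10.3, 31.2]
gripper_width: 0.0
gripper_force: 17.9
t 17.4 tcp [ 0.5384 -0.201   0.1215] bed mm [ 70.4 -32.1  46.5] F [-17.8  10.3  31.2] Fbed [-1.1  7.  36.7] w 0.0 gf 17.9 j [ -1.  15. -40.  32. -21. -39.]
4 x [-0.011, -0.003, 0.001] [0.0007, 0.0, 0.0018] total [-0.3 -0.1  0. ] [0.003  0.     0.0071]
```

37 N at z ≈ 46 mm means the lever is on its stop. I'll retreat clear, then check numerically, since my picture views are used up.

```bash
python3 -m handwheel '[[[0,0,0,0,0,0,0],[0,0,0,0,0,-0.008,0],[0,0,0,0,0,-0.02,0],[0,0,0,0,0,-0.03,0],[0,0,0,0,0,-0.04,0],[0,0,0,0,0,-0.04,0],[0,0,0,0,0,-0.03,0],[0,0,0,0,0,0,0]]]'; python3 - <<'E'
from h import *
s=st()
plan([.42,.32,.32],downtool(-60),12,s)
E
```

```text
time_s: 18.2
tcp_pos: [0.4921, -0.1682, 0.2799]
ee_rot: [[-0.217, -0.934, 0.284], [-0.967, 0.166, -0.193], [0.133, -0.316, -0.939]]
wrist_force: [-0.2, 0.2, 1.6]
gripper_width: 0.002
gripper_force: 0.0
t 18.2 tcp [ 0.4921 -0.1682  0.2799] bed mm [105.1  -8.1 209.3] F [-0.2  0.2  1.6] Fbed [0.6 0.2 1.5] w 0.2 gf 0.0 j [  6.  -0. -29.  18. -48. -28.]
12 x [-0.206, -0.196, -0.569] [-0.0415, -0.0003, -0.0073] total [-14.9 -14.1 -41. ] [-0.4512  0.1358 -0.1521]
```

```bash
python3 -m handwheel '[[[-0.2,-0.2,-0.57,-0.041,0,-0.007,0],[-0.2,-0.2,-0.57,-0.041,0,-0.007,0],[-0.2,-0.2,-0.57,-0.041,0,-0.007,0],[-0.2,-0.2,-0.57,-0.041,0,-0.007,0],[-0.2,-0.2,-0.57,-0.041,0,-0.007,0],[-0.2,-0.2,-0.57,-0.041,0,-0.007,0],[-0.2,-0.2,-0.57,-0.041,0,-0.007,0],[-0.2,-0.2,-0.57,-0.041,0,-0.007,0],[-0.2,-0.2,-0.57,-0.041,0,-0.007,0],[-0.2,-0.2,-0.57,-0.041,0,-0.007,0],[-0.2,-0.2,-0.57,-0.041,0,-0.007,0],[-0.2,-0.2,-0.57,-0.041,0,-0.007,0]]]' | head -2; python3 - <<'E'
from h import *
st();I={n:cams.capture(n) for n in C}
def at(n,*p):
    u,v=np.round(proj(n,bp(*p))[0]).astype(int);return I[n][v-1:v+2,u-1:u+2].mean((0,1)).round().astype(int).tolist()
for q in(-.4,1.0,1.2,1.3,1.4,1.5): print("grip q",q,[at("top",69,30-l*np.sin(q)+8*np.cos(q)*.7,32+l*np.cos(q)+8*np.sin(q)) for l in(58,66,74,86)])
print("lever column profile at flat (top img brightness, y=-30..-70)",[sum(at("top",69,y,42))//3 for y in range(-10,-75,-6)])
print("gauge top along x",[(x,at("top",x,0,92)) for x in range(-12,28,4)])
print("side: gauge top along x",[(x,at("side",x,0,92)) for x in range(-12,28,4)])
print("gauge along y (top)",[(y,sum(at("top",7,y,92))//3) for y in range(-42,43,6)])
E
```

```text
time_s: 19.4
tcp_pos: [0.4156, 0.3137, 0.3121]
t 19.4 tcp [0.4156 0.3137 0.3121] bed mm [-18.6 452.4 317.9] F [0.4 0.4 0.7] Fbed [0.6 0.5 0.4] w 0.5 gf 0.0 j [ 55.   9.  -5.  -0. -76. -24.]
grip q -0.4 [[129, 119, 105], [121, 115, 112], [124, 115, 107], [143, 119, 85]]
grip q 1.0 [[88, 87, 82], [95, 94, 87], [93, 92, 87], [152, 122, 77]]
grip q 1.2 [[69, 68, 64], [73, 71, 66], [111, 92, 66], [141, 121, 93]]
grip q 1.3 [[67, 66, 63], [55, 54, 51], [85, 71, 53], [131, 119, 103]]
grip q 1.4 [[53, 51, 50], [55, 51, 46], [91, 76, 56], [122, 116, 111]]
grip q 1.5 [[48, 46, 45], [45, 43, 41], [60, 54, 46], [122, 116, 111]]
lever column profile at flat (top img brightness, y=-30..-70) [101, 88, 61, 42, 43, 44, 60, 101, 116, 120, 129]
gauge top along x [(-12, [122, 116, 113]), (-8, [120, 111, 103]), (-4, [88, 76, 59]), (0, [107, 91, 67]), (4, [131, 110, 77]), (8, [156, 128, 83]), (12, [145, 122, 82]), (16, [131, 110, 76]), (20, [117, 96, 65]), (24, [117, 95, 65])]
side: gauge top along x [(-12, [155, 144, 127]), (-8, [124, 120, 111]), (-4, [124, 120, 111]), (0, [158, 146, 124]), (4, [194, 166, 117]), (8, [222, 190, 127]), (12, [197, 169, 113]), (16, [176, 152, 108]), (20, [186, 170, 145]), (24, [206, 196, 183])]
gauge along y (top) [(-42, 129), (-36, 112), (-30, 102), (-24, 118), (-18, 120), (-12, 117), (-6, 118), (0, 122), (6, 123), (12, 122), (18, 122), (24, 110), (30, 92), (36, 96), (42, 132)]
```

The lever grip is darkest at the predicted flat position (q = 1.5). The gauge top is centred at x about 8 mm and y about -2 mm, so it stands square and mid-width. Handing in.

```bash
python3 -c "
from station import r
print(r.finish_job())"
```

```text
the job is handed in; nothing more can be done
None
```

The 14 mm gauge is standing about mid-width in the gap, the movable cheek is pushed snug against it, and the cam lever was then swung down to its stop; the job was handed in at about 19.5 s, with no verdict returned and the final state checked only from camera pixel values, not a viewed picture.

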